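Sort television stand posts through the profile gauge

TASK

Lift the heat sink off the sloping profile gauge and lay it flat in the middle of the black bench mat without dropping it. Then sort the two aluminium stand posts by fit: try each in the gauge's mouths until you find the one it slides through, and let it go there so that it slides down into the bay below. Leave everything else where it is.

Things in the scene. Friction and masses are not known exactly. Their poses are not given: they have to be found in the camera images.
- gauge: fixed grey gauge box, 220 x 220 mm, 192 mm high. Origin: on the table under the middle mouth; x from its low front to its high back, y along the row of mouths, z up. Its lid plate (8 mm thick) slopes 30 degrees, low at -x; the plate's normal and all bore axes are (-0.5, 0, 0.866) in this frame: posts go in along (0.5, 0, -0.866). Frames of its points have the same axes, not tilted
- mouth_left (a point): centre of the +y mouth, 46 x 46 mm, on the outer face of the gauge's sloping plate; mouths are 70 mm apart, centres 150 mm above the table. Under each mouth, its top 8.5 mm below the plate's face, lies a 20 mm thick die with one centred, 2 mm chamfered through opening, sides parallel to the mouth's
- mouth_mid (a point): centre of the middle mouth, 46 x 46 mm, on the outer face of the gauge's sloping plate; mouths are 70 mm apart, centres 150 mm above the table. The three die openings (along slope x along y) are 25 x 39, 31 x 31 and 24 x 24 mm; which lies under which mouth changes from start to start and is not told
- mouth_right (a point): centre of the -y mouth, 46 x 46 mm, on the outer face of the gauge's sloping plate; mouths are 70 mm apart, centres 150 mm above the table. A post in a wrong mouth stops about 8 mm below the face; in its right one it has 1.5 mm play each side
- bay (a point): point on the floor of the closed middle bay, 6 mm above the table. Under each mouth is such a bay, 67 mm wide in gauge y, gauge x -69 to 139 mm. A post let go with its foot 25 mm or more below the plate's face slides down into it by itself
- stop (a point): midpoint between two steel stops on the plate (each 16 mm wide in y, 8 mm high, at y = +-35 mm), 30 to 36 mm down the slope from the row of mouth centres; they hold the heat sink at first
- post_a: loose aluminium stand post, 110 mm tall: lower 65 mm a shank of 22 mm (its x) x 36 mm (its y), above it a centred stem 18 x 18 mm, 45 mm long, sides parallel to the shank's, to grip it by. Origin: centre of its underside; z up along the post. 0.12 to 0.24 kg. It starts standing on the table
- post_b: loose aluminium stand post, 110 mm tall: lower 65 mm a shank of 28 x 28 mm, above it a centred stem 18 x 18 mm, 45 mm long, sides parallel to the shank's, to grip it by. Origin: centre of its underside; z up along the post. 0.12 to 0.24 kg. It starts standing on the table
- post_a_mid (a point): middle of post_a, 55 mm above its underside
- post_b_mid (a point): middle of post_b, 55 mm above its underside
- heat_sink: loose finned aluminium heat sink, 56 mm (x) x 180 mm (y), base 6 mm thick, 0.3 to 0.5 kg. Grip its centre block: 20 mm wide in y, 56 mm in x, top 46 mm above the underside, 38 mm free on both sides; then fins 36 mm high. Origin: centre of its underside; z normal to the base, to the fins. It starts over the mouths, leaning 30 degrees with the plate, y along the row
- bench_mat: fixed thin black rubber mat on the table, 160 mm (x) x 240 mm (y), 4 mm thick. Origin: centre of its underside; x and y along its sides
- screwdriver: screwdriver 190 mm long, lying; loose bystander, leave it where it is. Origin: centre of its underside
- solder_reel: grey reel, 60 mm across, 42 mm tall; loose bystander, leave it where it is. Origin: centre of its underside
- screw_jar: jar with steel lid, 52 mm across, 70 mm tall; loose bystander, leave it where it is. Origin: centre of its underside
- spray_can: spray can 52 mm across, 150 mm tall; loose bystander, leave it where it is. Origin: centre of its underside
- remote: black remote control 160 x 45 x 18 mm; loose bystander, leave it where it is. Origin: centre of its underside
- circuit_board: green circuit board 90 x 130 mm, about 23 mm high; loose bystander, leave it where it is. Origin: centre of its underside

How it is judged (in metres and radians):
On the way, in this order (a step that is already met when the one before it is completed fails the run):
1. the heat sink lies flat on the bench mat, let go, before any post is in a bay (horizontal distance between heat_sink and bench_mat below 0.06 m and angle between heat_sink's own z axis and vertical below 0.1 rad and z of heat_sink in the frame of bench_mat below 0.012 m and contact force between the fingers and heat_sink below 0.1 N and not (z of post_a_mid in the frame of gauge below 0.085 m and x of post_a_mid in the frame of gauge between -0.07 and 0.14 m and y of post_a_mid in the frame of gauge between -0.108 and 0.108 m) and not (z of post_b_mid in the frame of gauge below 0.085 m and x of post_b_mid in the frame of gauge between -0.07 and 0.14 m and y of post_b_mid in the frame of gauge between -0.108 and 0.108 m)), for 0.2 s.
2. one post has slid through into a bay (((z of post_a_mid in the frame of gauge below 0.085 m and x of post_a_mid in the frame of gauge between -0.07 and 0.14 m and y of post_a_mid in the frame of gauge between -0.108 and 0.108 m) or (z of post_b_mid in the frame of gauge below 0.085 m and x of post_b_mid in the frame of gauge between -0.07 and 0.14 m and y of post_b_mid in the frame of gauge between -0.108 and 0.108 m))), for 0.2 s.
At the end, for the whole second after the job is handed in: Both posts have slid through the gauge and rest inside its bays (middle of each post inside the box, below 85 mm above the table), and the heat sink rests flat (within 0.1 rad) on the bench mat, its centre within 60 mm of the mat's centre (z of each of post_a_mid, post_b_mid in the frame of gauge below 0.085 m and x of post_a_mid in the frame of gauge between -0.07 and 0.14 m and y of post_a_mid in the frame of gauge between -0.108 and 0.108 m and x of post_b_mid in the frame of gauge between -0.07 and 0.14 m and y of post_b_mid in the frame of gauge between -0.108 and 0.108 m and horizontal distance between heat_sink and bench_mat below 0.06 m and angle between heat_sink's own z axis and vertical below 0.1 rad and z of heat_sink in the frame of bench_mat below 0.012 m and linear speed of each of post_a, post_b, heat_sink below 0.03 m/s); the robot touches nothing.
It fails at once if the heat sink was let go over the mat more than about 30 mm above it (horizontal distance between heat_sink and bench_mat below 0.15 m and height (world z) of heat_sink above 0.035 m and contact force between the fingers and heat_sink below 0.1 N).
It fails at once if a bystander was pushed more than 40 mm away (distance of any of screwdriver, solder_reel, screw_jar, spray_can, remote, circuit_board from where it was at the start of the episode above 0.04 m).
It also fails if it takes over 72 s, if anything falls off the work surface, if the arm or the gripper's body presses on something with over 40 N, if the wrist force passes 120 N, or if a joint passes its speed limit or range.

ROBOT

A 7-joint arm with a two-finger parallel gripper is mounted at the origin on the work surface. World frame = base frame: x ahead of the robot, y to its left, z up, the work surface at z = 0. Lengths are in m, angles in degrees, forces in N, time in s.
With the tool pointing down it reaches from about 0.425 to 0.875 m from the base axis. Payload 4.7 kg.
Tool frame: the origin (TCP) lies at the very end of the fingers, on their centre line; the grasp point (between the pads) lies 19 mm behind it (hold_point_z is the distance from the TCP to the grasp point, in m); z points along the fingers, y is the line along which they close (so a half turn about z gives the same grasp; the last joint's range is limited). The gripper opens to 85 mm and grips with 20 to 120 N. Pads are 22 mm wide; open, the fingers measure 114 mm over their backs; the gripper's body (76 mm by 85 mm) begins 54 mm behind the grasp point. The pads swing forward as they close: fully open they stand 13 mm farther back than shut.
Start: joints at [-65.655, 18.392, -4.016, 83.108, 1.295, 78.541, -3.26], TCP at [0.26, 0.596, 0.231] pointing down, gripper open.
Joint ranges: [-163.93, 163.93], [-17.29, 119.83], [-79.2, 71.16], [3.27, 140.29], [-89.18, 269.18], [5.43, 117.66], [-154.24, 154.24]. Speed limits (degrees/s): [147.25, 147.25, 180, 180, 180, 180, 180].

INTERFACE

Orientations are given as [roll, pitch, yaw] about the fixed x, y, z axes, in that order (R = Rz(yaw) Ry(pitch) Rx(roll)).
In Python, from workcell import * gives the robot as it stands. The module is installed in compiled form; this text tells all that it offers. Calls block until the motion is done:
- move_ptp(position, orientation): joint-space move of the TCP to a pose.
- move_linear(position, rate=0.15, orientation=None): straight line of the TCP; orientation=None keeps the orientation; rate is the mean speed in m/s.
- goto_joints(angles): joint-space move.
- ungrasp() and close(): open the fingers fully, or close them until they stop; the grip force is fixed at half the most.
- wait(seconds).
- inverse_kinematics(position, orientation): joint angles nearest the present ones, or None.
- snapshot(name): name is "scene" or "top" or "wrist"; returns a dict with "image" (480x640x3 uint8, red, green, blue), "fx", "fy", "cx", "cy" (pixels), "extrinsics" (4x4, takes a point from world to camera coordinates). Camera axes: x right, y up, looking along -z (the intrinsics and any distortion apply to the point x, -y, -z); pixel columns grow to the right and rows downward; lengths in m; the calibration is good to about 2 mm. A picture is of the moment at which its call begins. There is no depth.
A pose or a line that the arm cannot do raises PlanningError and nothing moves.
- hand_in(): hands the job in; it is judged then, once.
Readings, each from a call of its own:
- get_time(): time.
- get_joint_positions(): joint angles.
- get_joint_velocities(): joint speeds.
- get_joint_torque(): joint torques, N m.
- get_eef_pos(): TCP position.
- get_tcp_rot(): TCP orientation.
- get_wrist_force(): force on the tool from outside, world axes, zero at the start.
- get_moment(): the same for the moment, N m.
- get_opening(): finger opening in m.
- get_grasp_force(): force on a finger pad.
Only numpy, scipy, OpenCV 4.12 (cv2) and the standard library are available. Lean on these libraries where they do the work, as an engineer would, in place of code of your own. Each camera call takes 0.05 s, during which the arm holds its last target. There are 200 camera calls.

## Working session

There is one attempt and no reset: what is moved stays moved. The work goes in short steps, each a Python script; the robot and the scene stay as the last script left them, time stands still between calls to the robot, and variables do not carry over. Pictures are saved under pics/ and viewed, at most 10 in all, crops included, and the job is handed in when it is done.

```bash
ls; mkdir -p pics
python3 - <<'E'
from workcell import *
import cv2, numpy as np, pickle
d={}
for n in("scene","top","wrist"):
    s=snapshot(n); d[n]=s; cv2.imwrite(f"pics/{n}0.png",s["image"][:,:,::-1])
    print(n,s["fx"],s["fy"],s["cx"],s["cy"],[k for k in s]); print(np.round(s["extrinsics"],4).tolist())
pickle.dump(d,open("s0.pkl","wb"))
print(get_time(),get_tcp_rot(),hold_point_z if 'hold_point_z' in globals() else None)
E
```

```text
pics
scene 502.9064859557975 502.9064859557975 316.65049358487323 236.92042970913633 ['image', 'fx', 'fy', 'cx', 'cy', 'extrinsics']
[[-0.1802, 0.9836, -0.005, 0.1271], [-0.6155, -0.1088, 0.7806, 0.2635], [0.7673, 0.1438, 0.625, -1.5849], [0.0, 0.0, 0.0, 1.0]]
top 466.49246924103613 466.49246924103613 319.7777628280727 243.56384673507705 ['image', 'fx', 'fy', 'cx', 'cy', 'extrinsics']
[[-0.0016, -0.9996, -0.0291, -0.0199], [0.9963, -0.0041, 0.0858, -0.5354], [-0.0859, -0.0288, 0.9959, -1.0743], [0.0, 0.0, 0.0, 1.0]]
wrist 398.7848009576761 398.7848009576761 319.7127789854015 235.80406198292422 ['image', 'fx', 'fy', 'cx', 'cy', 'extrinsics']
[[0.4, 0.9165, -0.0019, -0.6486], [-0.8767, 0.382, -0.2925, 0.0387], [-0.2673, 0.1187, 0.9563, -0.3788], [0.0, 0.0, 0.0, 1.0]]
0.15 [-1.79915729e+02  3.38855396e-03  1.56466725e+02] 0.0187
```

View pics/top0.png

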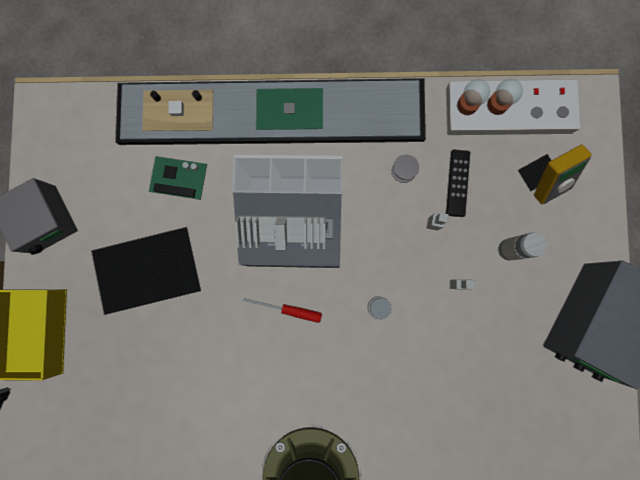

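View pics/scene0.png

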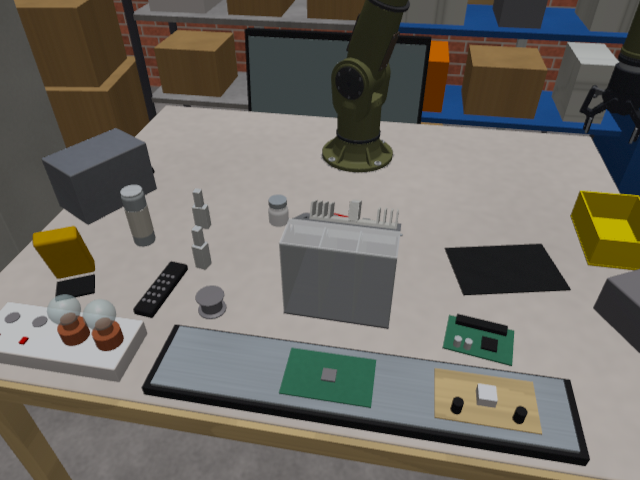

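The top view shows the gauge (plate corners about (233,193), (341,193), (340,267), (237,266)), with the heat sink on it and its block at (280,232). The mat is at (147,270) and the posts are at (438,220) and (461,284). The scene view shows both posts, one whose stem top is near (198,193) and the other near (198,231).

```bash
cat > h.py <<'E'
import cv2, numpy as np, pickle
from scipy.spatial.transform import Rotation as Rn
def ray(s,p):
    E=s["extrinsics"]; R=E[:3,:3]; c=-R.T@E[:3,3]
    d=R.T@np.array([(p[0]-s["cx"])/s["fx"],-(p[1]-s["cy"])/s["fy"],-1]); return c,d/np.linalg.norm(d)
def onz(s,p,z):
    c,d=ray(s,p); return c+d*(z-c[2])/d[2]
def tri(obs):  # [(snap,pixel),...] -> point, rms miss
    A=0;b=0
    for s,p in obs:
        c,d=ray(s,p); P=np.eye(3)-np.outer(d,d); A=A+P; b=b+P@c
    x=np.linalg.solve(A,b)
    return x,np.sqrt(np.mean([np.sum(np.cross(x-ray(s,p)[0],ray(s,p)[1])**2) for s,p in obs]))
def proj(s,x):
    q=s["extrinsics"][:3,:3]@np.asarray(x)+s["extrinsics"][:3,3]
    return np.array([s["cx"]-s["fx"]*q[0]/q[2], s["cy"]+s["fy"]*q[1]/q[2]])
def matbox(s,roi):
    x0,y0,x1,y1=roi; m=np.zeros(s["image"].shape[:2],np.uint8)
    m[y0:y1,x0:x1]=(s["image"][y0:y1,x0:x1].max(2)<45)*255
    c=max(cv2.findContours(m,cv2.RETR_EXTERNAL,cv2.CHAIN_APPROX_NONE)[0],key=cv2.contourArea)
    return cv2.approxPolyDP(c,8,True)[:,0]
E
python3 - <<'E'
from h import *
d=pickle.load(open("s0.pkl","rb")); t,s=d["top"],d["scene"]
np.set_printoptions(precision=4,suppress=True)
q=matbox(t,(85,215,210,325)); print("mat top",[onz(t,p,.004)[:2] for p in q], np.mean([onz(t,p,.004) for p in q],0))
q=matbox(s,(430,225,580,305)); print("mat scene",[onz(s,p,.004)[:2] for p in q])
for p,z in(((233,155),.192),((342,155),.192),((233,193),.192),((341,193),.192),((237,266),.107),((340,267),.107)): print(p,onz(t,p,z))
print("block",tri([(t,(281,219)),(s,(355,200))]))
for a in ((438,215),(468,284),(455,284)):
  print(onz(t,a,.11))
for a in((198,191),(198,228)): print(onz(s,a,.11))
a=cv2.resize(t["image"][200:300,410:500],None,fx=5,fy=5,interpolation=cv2.INTER_CUBIC)
b=cv2.resize(s["image"][180:280,165:225],None,fx=5,fy=5,interpolation=cv2.INTER_CUBIC)
cv2.imwrite("pics/posts.png",np.hstack([a,b])[:,:,::-1])
E
```

```text
mat top [array([0.5761, 0.3028]), array([0.5211, 0.5313]), array([0.3723, 0.4961]), array([0.4268, 0.2656])] [0.4741 0.399  0.004 ]
mat scene [array([0.5219, 0.5305]), array([0.3778, 0.494 ]), array([0.4333, 0.267 ]), array([0.5812, 0.3029])]
(233, 155) [0.7021 0.1498 0.192 ]
(342, 155) [ 0.6999 -0.0715  0.192 ]
(233, 193) [0.6238 0.1486 0.192 ]
(341, 193) [ 0.6222 -0.069   0.192 ]
(237, 266) [0.4799 0.1561 0.107 ]
(340, 267) [ 0.4771 -0.0674  0.107 ]
block (array([0.5673, 0.0515, 0.2117]), np.float64(0.002535433081084508))
[ 0.5887 -0.2794  0.11  ]
[ 0.4401 -0.3394  0.11  ]
[ 0.4402 -0.3119  0.11  ]
[ 0.4464 -0.3401  0.11  ]
[ 0.5864 -0.2868  0.11  ]
```

View pics/posts.png

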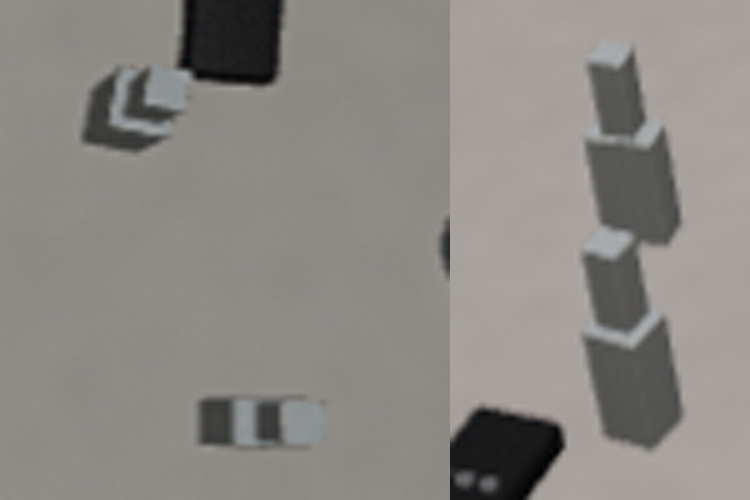

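Crop: the near post, at crop (300,420), is the 22x36 one (post_a), about aligned with world axes. The far one, at (165,88), is post_b, turned roughly 10-20° and standing next to the remote. Next I'll take close wrist views of the gauge and heat sink from two places.

```bash
cat >> h.py <<'E'
def tool(psi,tilt=30.,flip=False):
    """roll/pitch/yaw of tool: fingers along (sin t,0,-cos t) in frame yawed psi, closing along its y"""
    R=Rn.from_euler('z',psi,degrees=True).as_matrix()
    t=np.radians(tilt); z=np.array([np.sin(t),0,-np.cos(t)]); y=np.array([0,1.,0])
    if flip: y=-y
    M=R@np.column_stack([np.cross(y,z),y,z])
    return M, Rn.from_matrix(M).as_euler('xyz',degrees=True).tolist()
E
python3 - <<'E'
from workcell import *
from h import *
np.set_printoptions(precision=4,suppress=True)
M,o=tool(-1)
b=np.array([.567,.0515,.212]); n=-M[:,2]
p0=get_eef_pos(); print(p0,o)
move_linear([p0[0]+.05,p0[1]-.1,.42],rate=.3)
d={}
for i,(k,off) in enumerate(((.13,-.03),(.13,.05))):
    p=b+n*k+M[:,1]*off
    print(p,inverse_kinematics(p.tolist(),o)); move_ptp(p.tolist(),o); wait(.2)
    d[i]=snapshot("wrist"); print(get_time(),get_eef_pos())
pickle.dump(d,open("s1.pkl","wb"))
cv2.imwrite("pics/w1.png",d[0]["image"][:,:,::-1]);cv2.imwrite("pics/w2.png",d[1]["image"][:,:,::-1])
E
```

```text
[0.2594 0.5955 0.2305] [180.0, 30.000000000000018, 179.0]
[0.5015 0.0226 0.3246] NoneTraceback (most recent call last):
  File "<stdin>", line 11, in <module>
workcell.PlanningError: the arm cannot take that pose within its joint ranges
```

Run:
```python
from workcell import *
from h import *
np.set_printoptions(precision=3,suppress=True)
print(get_time(),get_eef_pos(),get_joint_positions())
M,_=tool(-1); n=-M[:,2]; G=np.array([.555,.04,.15])
for k in (0.03,.06,.1,.15):
  for w in (0,90,180,270):
    R=M@Rn.from_euler('z',w,degrees=True).as_matrix(); o=Rn.from_matrix(R).as_euler('xyz',degrees=True).tolist()
    for dy in (-.07,0,.07):
      q=inverse_kinematics((G+n*k+M[:,1]*dy).tolist(),o); print(k,w,dy,None if q is None else np.round(q))
for tl in(10,20,40):
    M,o=tool(-1,tl); print(tl,inverse_kinematics((G-M[:,2]*.1).tolist(),o))
```

```text
1.0333 [0.308 0.496 0.418] [-59.909   9.316  -0.939  73.173   0.117  97.643   5.714]
0.03 0 -0.07 [-32. -17.  28. 129.  16.  37.  76.]
0.03 0 0 [ -4. -12.  -7. 128.   7.  35.  74.]
0.03 0 0.07 [-41. -12.  18. 127.  25.  39.  51.]
0.03 90 -0.07 [-22. -15.  20. 129.  11.  36. -10.]
0.03 90 0 [  6. -12. -15. 127.   4.  35. -13.]
0.03 90 0.07 [ -2. -10. -18. 125.  12.  37. -29.]
0.03 180 -0.07 [ -23.  -15.   21.  129.   12.   36. -101.]
0.03 180 0 [ -11.  -13.   -0.  128.   10.   36. -109.]
0.03 180 0.07 [ -10.  -10.  -11.  126.   15.   37. -121.]
0.03 270 -0.07 None
0.03 270 0 [-45. -17.  30. 129.  25.  39. 149.]
0.03 270 0.07 [-44. -12.  20. 127.  26.  39. 140.]
0.06 0 -0.07 [  5. -17.  -4. 128.  -1.  39.  90.]
0.06 0 0 [-23. -17.  10. 128.  15.  41.  67.]
0.06 0 0.07 [-32. -15.   8. 126.  21.  43.  53.]
0.06 90 -0.07 [  5. -17.  -4. 128.  -1.  39.   0.]
0.06 90 0 [ -5. -16.  -6. 127.   7.  40. -16.]
0.06 90 0.07 [ -0. -14. -19. 125.   9.  40. -26.]
0.06 180 -0.07 [ -0. -17.   0. 128.   1.  39. -92.]
0.06 180 0 [   6.  -16.  -15.  127.    2.   39. -102.]
0.06 180 0.07 [ -30.  -14.    6.  126.   20.   42. -126.]
0.06 270 -0.07 None
0.06 270 0 None
0.06 270 0.07 [-45. -16.  20. 126.  26.  44. 139.]
0.1 0 -0.07 None
0.1 0 0 None
0.1 0 0.07 None
0.1 90 -0.07 None
0.1 90 0 None
0.1 90 0.07 None
0.1 180 -0.07 None
0.1 180 0 None
0.1 180 0.07 None
0.1 270 -0.07 None
0.1 270 0 None
0.1 270 0.07 None
0.15 0 -0.07 None
0.15 0 0 None
0.15 0 0.07 None
0.15 90 -0.07 None
0.15 90 0 None
0.15 90 0.07 None
0.15 180 -0.07 None
0.15 180 0 None
0.15 180 0.07 None
0.15 270 -0.07 None
0.15 270 0 None
0.15 270 0.07 None
10 [-36.646  -4.441  27.244 106.633   4.124  67.515  78.451]
20 [-17.456 -12.571   6.506 116.443   6.526  56.592  75.477]
40 None
```

Run:
```python
from workcell import *
from h import *
np.set_printoptions(precision=4,suppress=True)
M,o=tool(-1,10)
d={}
for i,y in enumerate((.02,.08)):
    move_ptp([.50,y,.33],o); wait(.2)
    d[i]=snapshot("wrist"); print(get_time(),get_eef_pos(),get_joint_positions())
pickle.dump(d,open("s1.pkl","wb"))
cv2.imwrite("pics/w12.png",cv2.resize(np.vstack([d[0]["image"][:,:,::-1],d[1]["image"][:,:,::-1]])[:,:],None,fx=1,fy=1)[:480])
M,o=tool(-1); G=np.array([.555,.04,.15]); n=-M[:,2]
for k in (.06,.07,.08):
  for up in (0,.02,.05,.1):
    print(k,up,[inverse_kinematics((G+n*k+M[:,1]*dy+[0,0,up]).tolist(),o) is not None for dy in(-.07,0,.07)])
print([inverse_kinematics((G+n*.03+[0,0,up]).tolist(),o) is not None for up in(0,.03,.06,.09,.12)])
```

```text
3.1667 [0.5001 0.0206 0.3301] [-38.2697 -11.9588  27.2304 103.0935   7.7006  77.8302  76.991 ]
3.7667 [0.5002 0.0788 0.3302] [-40.5061 -10.3347  23.2327 102.2421   7.355   77.8097  70.6487]
0.06 0 [True, True, True]
0.06 0.02 [False, False, True]
0.06 0.05 [False, False, True]
0.06 0.1 [False, False, False]
0.07 0 [False, False, True]
0.07 0.02 [False, False, True]
0.07 0.05 [False, False, True]
0.07 0.1 [False, False, False]
0.08 0 [False, False, True]
0.08 0.02 [False, False, True]
0.08 0.05 [False, False, False]
0.08 0.1 [False, False, False]
[True, True, True, True, False]
```

View pics/w12.png

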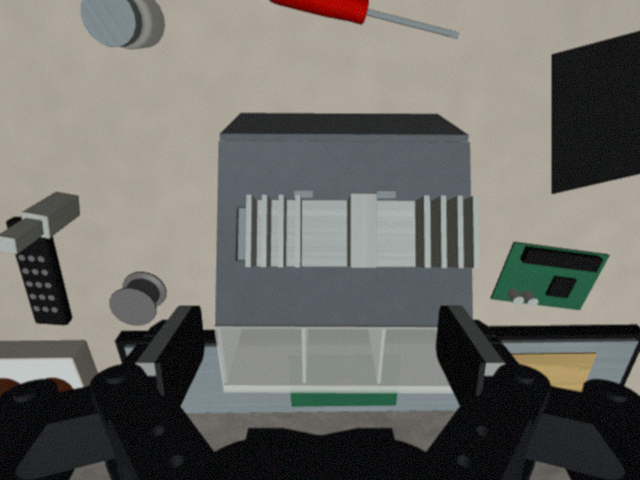

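View 1 (upside down): plate corners are at (219,137), (469,137), (473,326) and (217,326). The block top spans (350,195)–(377,266), and the stops are near (304,194) and (386,194). The heat sink is unharmed. Next I'll refine these corners and triangulate them across the two views.

Run:
```python
from h import *
np.set_printoptions(precision=4,suppress=True)
d=pickle.load(open("s1.pkl","rb")); a,b=d[0],d[1]
g=[cv2.cvtColor(x["image"],cv2.COLOR_RGB2GRAY) for x in(a,b)]
def sub(i,p,w=4): return cv2.cornerSubPix(g[i],np.float32([[p]]),(w,w),(-1,-1),(3,50,.01))[0,0]
R={}
for n,p,z in(("FL",(219,137),.107),("FR",(469,137),.107),("BL",(217,326),.192),("BR",(473,326),.192),
  ("k1",(350,195),.185),("k2",(377,195),.185),("k3",(377,266),.213),("k4",(350,266),.213)):
    p1=sub(0,p); q=proj(b,onz(a,p1,z)); p2=sub(1,q)
    x,e=tri([(a,p1),(b,p2)]); R[n]=x; print(n,p1,q,p2,x,round(e*1000,2))
K=np.mean([R[f"k{i}"] for i in(1,2,3,4)],0); print("block",K)
v=R["k4"]+R["k3"]-R["k1"]-R["k2"]; print("blk slope",np.degrees(np.arctan2(v[2],np.hypot(v[0],v[1]))),"yaw",np.degrees(np.arctan2(v[1],v[0])),np.linalg.norm(v)/2,np.linalg.norm(R["k1"]-R["k2"]))
P=[R[k] for k in("FL","FR","BL","BR")]
for i,j in((0,1),(2,3),(0,2),(1,3)): v=P[j]-P[i]; print(v,np.linalg.norm(v))
c=np.mean(P,0);print("plate mid",c)
```

```text
FL [219.2841 133.2007] [152.8687 134.7778] [153.3353 134.8487] [ 0.48   -0.0681  0.1046] 0.03
FR [468.2815 134.5719] [401.5211 135.3169] [402.2556 134.8539] [0.485  0.1509 0.1032] 0.19
BL [213.9123 328.9501] [146.206  330.1849] [148.2658 330.2835] [ 0.6319 -0.0749  0.1838] 0.05
BR [473. 326.] [404.4812 326.5288] [406.0531 326.6047] [0.6305 0.1497 0.1859] 0.04
k1 [350.3925 193.4966] [270.5905 194.7811] [273.4799 194.6353] [0.5113 0.0426 0.1748] 0.04
k2 [375.7155 193.5823] [295.8682 194.7867] [299.037  194.8172] [0.5121 0.0619 0.1738] 0.03
k3 [376.9869 266.5102] [296.0601 267.5973] [300.0533 266.4457] [0.5599 0.0618 0.2002] 0.41
k4 [348.6194 265.0476] [267.5925 266.2235] [267.5925 266.2235] [0.551  0.0395 0.213 ] 0.0
block [0.5336 0.0514 0.1904]
blk slope 36.42095801490346 yaw -2.1228729270807243 0.054408198102703205 0.019262910386321667
[ 0.005   0.219  -0.0014] 0.21903597937543506
[-0.0014  0.2246  0.0021] 0.2246002770419044
[ 0.1519 -0.0068  0.0792] 0.17139623340349286
[ 0.1455 -0.0012  0.0827] 0.1673946465200309
plate mid [0.5569 0.0394 0.1444]
```

Run:
```python
from workcell import *
from h import *
np.set_printoptions(precision=4,suppress=True)
M,o=tool(-1); T=np.array([.5454,.0515,.1715])
f0=np.array(get_wrist_force())
move_ptp((T+[0,0,.07]).tolist(),o)
move_linear((T+[0,0,.015]).tolist(),rate=.12); print(np.array(get_wrist_force())-f0)
move_linear(T.tolist(),rate=.05); wait(.1); print(get_eef_pos(),np.array(get_wrist_force())-f0)
close(); wait(.2); print(get_opening(),get_grasp_force(),np.array(get_wrist_force())-f0)
move_linear((T+[-.005,0,.03]).tolist(),rate=.06); wait(.2)
print(get_time(),get_opening(),get_grasp_force(),np.array(get_wrist_force())-f0,get_moment())
cv2.imwrite("pics/lift.png",np.hstack([cv2.resize(snapshot("wrist")["image"],(400,300)),cv2.resize(snapshot("scene")["image"][100:340,240:560],(400,300))])[:,:,::-1])
```

```text
[0.8164 0.514  1.1397]
[0.5455 0.0515 0.1717] [0.0362 0.7088 1.285 ]
0.018616961571094652 59.78689670562744 [-5.4257  0.5896  5.9814]
7.1917 0.018943702681612322 58.66956353187561 [ 0.2874  0.1153 -3.4425] [-0.0241  0.9775  0.0165]
```

View pics/lift.png

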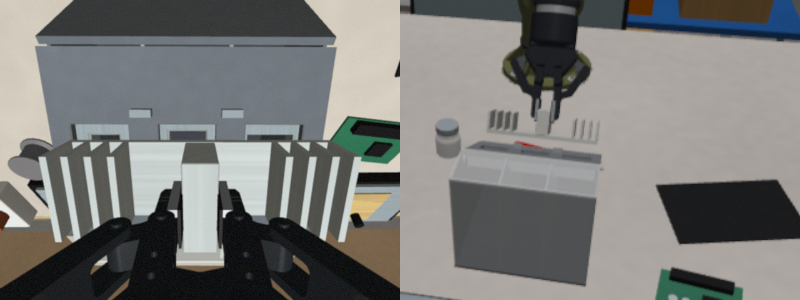

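The picture shows the heat sink held square by its block, clear of the plate, with the three mouths uncovered behind it. Now I'll carry it to the mat.

Run:
```python
from workcell import *
from h import *
np.set_printoptions(precision=4,suppress=True)
_,o15=tool(-1,15); _,o=tool(13.5,0)
p=np.array(get_eef_pos())
move_linear([.52,.05,.26],rate=.15,orientation=o15)
try: move_linear([.475,.399,.20],rate=.25,orientation=o)
except PlanningError as e:
    print(e); move_ptp([.475,.399,.20],o)
move_linear([.475,.399,.06],rate=.15)
wait(.2); f0=np.array(get_wrist_force()); print(get_opening(),f0)
z=.044
while z>.026:
    move_linear([.475,.399,z],rate=.05); f=np.array(get_wrist_force())-f0; print(z,f,get_moment())
    if f[2]>4: break
    z-=.003
print(get_time(),get_eef_pos())
cv2.imwrite("pics/pl.png",cv2.resize(snapshot("scene")["image"][140:320,400:640],(640,480))[:,:,::-1])
```

```text
0.01876428072775397 [ 0.8525  0.6273 -3.0951]
0.044 [-0.6447 -0.0367 -1.085 ] [ 0.0062  0.0311 -0.0273]
0.040999999999999995 [-0.4204  0.2353 -0.2161] [-0.0084  0.0326 -0.0495]
0.03799999999999999 [-0.8806 -0.1307 -0.0929] [ 0.0118 -0.045  -0.0094]
0.03499999999999999 [-0.4368  0.246  -0.0396] [-0.0395 -0.0317 -0.0187]
0.03199999999999999 [-0.3846 -0.2431 -1.0696] [-0.0285 -0.0216 -0.0111]
0.028999999999999988 [-1.4741  0.2123 -0.5995] [ 0.04   -0.0175 -0.0009]
12.4333 [0.475  0.399  0.0289]
```

View pics/pl.png

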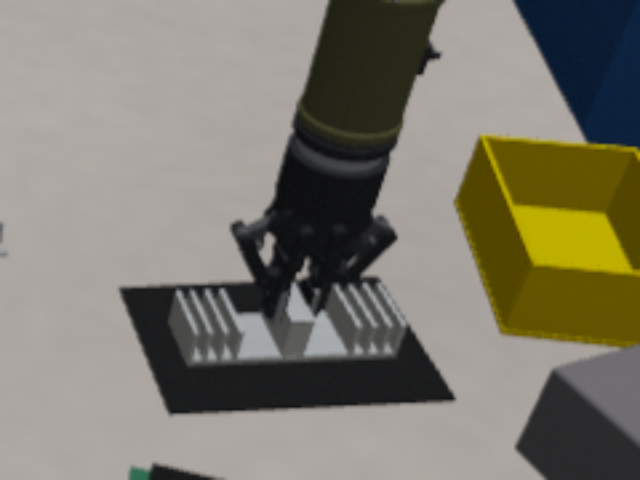

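The picture shows the heat sink level just above the mat, around (290,340). I'll lower to contact and release.

Run:
```python
from workcell import *
from h import *
np.set_printoptions(precision=4,suppress=True)
f0=np.array(get_wrist_force()); z=.0275
while z>.017:
    move_linear([.475,.399,z],rate=.05); f=np.array(get_wrist_force())-f0
    if f[2]>4: break
    z-=.0015
print(z,f)
ungrasp(); print(get_time(),get_opening())
move_linear([.475,.399,.12],rate=.2)
# view of the gauge mouths
_,o=tool(-1,10)
move_linear([.475,.36,.30],rate=.35)
d={}
for i,y in enumerate((.01,.07)):
    move_ptp([.50,y,.30],o); wait(.15); d[i]=snapshot("wrist")
d["top"]=snapshot("top"); d["scene"]=snapshot("scene")
pickle.dump(d,open("s2.pkl","wb")); print(get_time())
cv2.imwrite("pics/g.png",np.hstack([cv2.resize(d[0]["image"][100:360,190:520],(480,378)),cv2.resize(d["top"]["image"][210:330,80:210],(320,378))])[:,:,::-1])
```

```text
0.0275 [-3.4448 -2.2312  9.3363]
13.3917 0.0855736513105549
16.85
```

View pics/g.png

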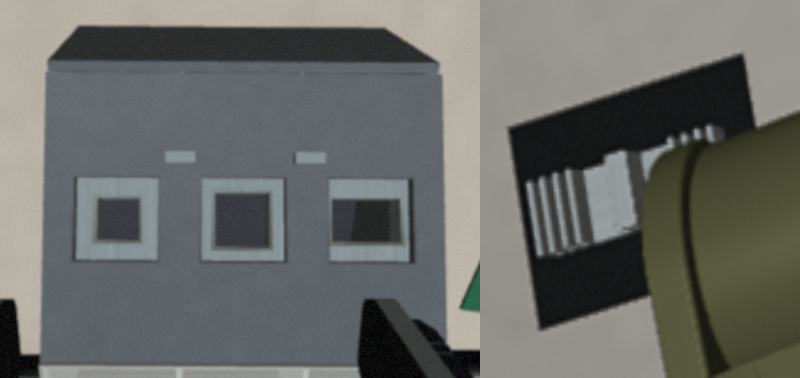

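Crop of wrist view: the right (−y) mouth holds the small 24x24 opening, the middle one 31x31, and the left (+y) one the wide 25x39. So post_a goes to mouth_left and post_b to mouth_mid. The heat sink lies flat near the middle of the mat. Next I'll triangulate the openings, then look at the posts from close.

```bash
cat > m.py <<'E'
from h import *
np.set_printoptions(precision=4,suppress=True)
d=pickle.load(open("s2.pkl","rb"))
G0=np.array([.556,.040,.15]); M,_=tool(-1); n=-M[:,2]
res={}
for nm,dy in(("left",.07),("mid",0),("right",-.07)):
    obs={}
    for i in(0,1):
        s=d[i]; g=cv2.cvtColor(s["image"],cv2.COLOR_RGB2GRAY)
        c=proj(s,G0+M[:,1]*dy-n*.0085).astype(int); r=32
        roi=g[c[1]-r:c[1]+r,c[0]-r:c[0]+r]; roi=cv2.resize(roi,None,fx=4,fy=4,interpolation=cv2.INTER_CUBIC)
        _,m=cv2.threshold(roi,0,255,cv2.THRESH_OTSU)
        cs,h=cv2.findContours(m,cv2.RETR_CCOMP,cv2.CHAIN_APPROX_NONE)
        hole=[k for k in cs and range(len(cs)) if h[0][k][3]>=0]
        H=max(hole,key=lambda k:cv2.contourArea(cs[k])); O=h[0][H][3]
        f=lambda k:(lambda b:np.array([b[0]+b[2]/2-.5,b[1]+b[3]/2-.5,b[2],b[3]])/4)(cv2.boundingRect(cs[k]))
        hb,ob=f(H),f(O); obs[i]=(hb[:2]+c-r,ob[:2]+c-r); print(nm,i,"hole",hb[:2]+c-r,hb[2:],"die",ob[:2]+c-r,ob[2:])
    for j,t in((0,"hole"),(1,"mouth")):
        x,e=tri([(d[i],obs[i][j]) for i in(0,1)]); print(nm,t,x,"miss",e*1e3," ->face", x+n*.0085*(1-j))
        if j==0: # plane-cast check at expected height
            print("   cast",[onz(d[i],obs[i][0],.15-.0085*.866) for i in(0,1)])
E
python3 m.py
python3 - <<'E'
from workcell import *
from h import *
np.set_printoptions(precision=4,suppress=True)
_,o=tool(0,0); d={}
for i,(p) in enumerate(([.46,-.26,.30],[.46,-.33,.30])):
    print(inverse_kinematics(p,o) is not None)
    move_ptp(p,o); wait(.15); d[i]=snapshot("wrist")
pickle.dump(d,open("s3.pkl","wb")); print(get_time())
cv2.imwrite("pics/p.png",d[0]["image"][:,:,::-1])
E
```

```text
left 0 hole [442.125 252.375] [48.5 31.5] die [442.875 248.875] [64. 64.]
left 1 hole [372.125 253.125] [49.  31.5] die [371.875 248.875] [64. 64.]
left hole [0.565  0.1098 0.1418] miss 0.007767415410265496  ->face [0.5607 0.1098 0.1491]
   cast [array([0.5645, 0.1095, 0.1426]), array([0.5645, 0.1097, 0.1426])]
left mouth [0.56   0.1091 0.1442] miss 0.3042468035055366  ->face [0.56   0.1091 0.1442]
mid 0 hole [357.    251.875] [39.75 39.5 ] die [356.875 247.875] [64. 64.]
mid 1 hole [286.875 253.125] [40. 40.] die [286.75  251.625] [57.75 57.5 ]
mid hole [0.5629 0.04   0.1429] miss 0.08307187662615984  ->face [0.5587 0.04   0.1502]
   cast [array([0.563 , 0.04  , 0.1426]), array([0.5631, 0.0399, 0.1426])]
mid mouth [0.5606 0.0399 0.1424] miss 1.0994135427355864  ->face [0.5606 0.0399 0.1424]
right 0 hole [271.125 251.5  ] [32.   31.75] die [270.75 250.25] [57.25 57.25]
right 1 hole [201.625 252.875] [31.  31.5] die [200.25  251.375] [56.25 57.5 ]
right hole [ 0.5624 -0.0303  0.1411] miss 0.009466335798289795  ->face [ 0.5582 -0.0303  0.1484]
   cast [array([ 0.5616, -0.0301,  0.1426]), array([ 0.5616, -0.0298,  0.1426])]
right mouth [ 0.5592 -0.03    0.1446] miss 0.10114822055233551  ->face [ 0.5592 -0.03    0.1446]
True
True
18.8917
```

View pics/p.png

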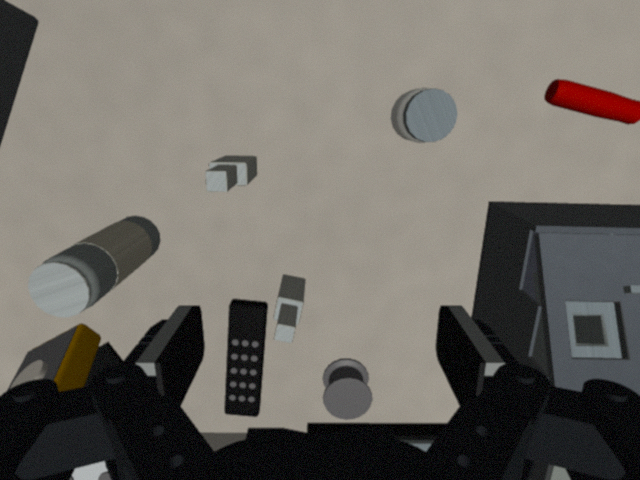

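The wrist view shows post_a at (231,170), with its stem top near (219,180), and post_b at (290,308), with its stem top near (287,330). I'll extract the bright stem tops in both views.

```bash
cat > pm.py <<'E'
from h import *
np.set_printoptions(precision=4,suppress=True)
d=pickle.load(open("s3.pkl","rb"))
est={"a":np.array([.4401,-.339,.11]),"b":np.array([.5875,-.283,.11])}
for nm,x0 in est.items():
    obs=[]
    for i in(0,1):
        s=d[i]; c=proj(s,x0).astype(int); r=22
        hsv=cv2.cvtColor(s["image"],cv2.COLOR_RGB2HSV); g=s["image"][:,:,2]  # blue: faces bluish, table warm
        roi=cv2.resize(g[c[1]-r:c[1]+r,c[0]-r:c[0]+r],None,fx=4,fy=4,interpolation=cv2.INTER_CUBIC)
        m=(roi>178).astype(np.uint8)*255; m=cv2.morphologyEx(m,cv2.MORPH_OPEN,np.ones((9,9)))
        cs=[k for k in cv2.findContours(m,cv2.RETR_EXTERNAL,cv2.CHAIN_APPROX_NONE)[0] if cv2.contourArea(k)>600]
        for k in cs:
            P=k[:,0]/4.+c-r; W=np.float32([onz(s,p,.11)[:2] for p in P]); rc=cv2.minAreaRect(W*1000)
            print(nm,i,"px",np.round(P.mean(0),1),"area",cv2.contourArea(k)/16,"rect",np.round(rc[0],1),np.round(rc[1],1),round(rc[2],1))
        cv2.imwrite(f"/tmp/{nm}{i}.png",np.hstack([roi,m])); print("  table",g[c[1]-r:c[1]+r,c[0]-r:c[0]+r].min(),np.percentile(g[c[1]-r:c[1]+r,c[0]-r:c[0]+r],[10,30,50,70,90,98]))
E
python3 pm.py; python3 -c "
import cv2,numpy as np
cv2.imwrite('pics/pp.png',np.vstack([np.hstack([cv2.imread(f'/tmp/{n}{i}.png') for i in (0,1)]) for n in 'ab']))"
```

```text
table 52 [ 63.  129.5 138.  142.  155.  158. ]
  table 50 [ 70. 128. 131. 137. 147. 150.]
  table 56 [ 89. 135. 137. 139. 152. 157.]
  table 43 [ 62. 129. 131. 133. 144. 148.]
```

View pics/pp.png

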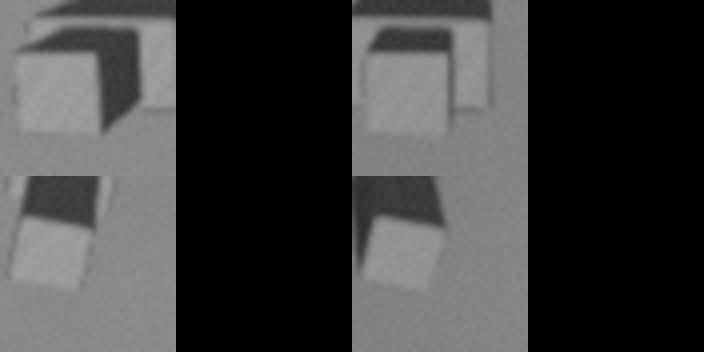

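The crops show the stem tops clearly. Post_a's is nearly square to the image, post_b's turned about 10°. I'll take the four corners of each and triangulate.

Run:
```python
from h import *
np.set_printoptions(precision=4,suppress=True)
d=pickle.load(open("s3.pkl","rb"))
est={"a":np.array([.4401,-.339,.11]),"b":np.array([.5875,-.283,.11])}
C={"a":[[(18,53),(97,53),(101,133),(20,131)],[(17,54),(96,53),(96,134),(15,132)]],
   "b":[[(22,41),(93,51),(78,115),(11,101)],[(24,39),(93,51),(77,115),(9,101)]]}
for n in"ab":
    pix=[(np.array(C[n][i])+.5)/4-.5+proj(d[i],est[n]).astype(int)-22 for i in(0,1)]
    x,e=tri([(d[i],pix[i].mean(0)) for i in(0,1)]); print(n,"tri",x,e*1e3)
    for i in(0,1):
        W=np.array([onz(d[i],p,.11) for p in pix[i]]); print("  cast",W.mean(0))
        ys=[W[1]-W[0],W[2]-W[3]]; xs=[W[3]-W[0],W[2]-W[1]]
        print("  yaw from y",[np.degrees(np.arctan2(-v[0],v[1])) for v in ys],"x",[np.degrees(np.arctan2(v[1],v[0])) for v in xs],[np.linalg.norm(v) for v in ys+xs])
```

```text
a tri [ 0.4409 -0.3462  0.1082] 0.04880343337111377
  cast [ 0.4407 -0.3457  0.11  ]
  yaw from y [np.float64(0.11666984802886625), np.float64(-1.3154383802212772)] x [np.float64(-3.172503618752924), np.float64(-0.9458630465838668)] [np.float64(0.016370915783278265), np.float64(0.017004061165864993), np.float64(0.016359507618939208), np.float64(0.016760412449002008)]
  cast [ 0.4408 -0.3461  0.11  ]
  yaw from y [np.float64(0.8145521570404938), np.float64(-1.3399670897883342)] x [np.float64(-2.6283531086892684), np.float64(-0.32647686528305725)] [np.float64(0.01637386480385618), np.float64(0.01703017165101167), np.float64(0.016354970314097723), np.float64(0.016969059030299435)]
b tri [ 0.5851 -0.2926  0.1079] 0.06815862646054822
  cast [ 0.584  -0.2924  0.11  ]
  yaw from y [np.float64(-8.900844966477313), np.float64(-13.329756682792429)] x [np.float64(-10.901422146409933), np.float64(-12.661712688853383)] [np.float64(0.016721007698254513), np.float64(0.016188857707281647), np.float64(0.016187289380806654), np.float64(0.017465172250044625)]
  cast [ 0.5839 -0.2928  0.11  ]
  yaw from y [np.float64(-10.903953707904082), np.float64(-13.018998425553814)] x [np.float64(-10.797539469778231), np.float64(-10.466010534571609)] [np.float64(0.01650736728064187), np.float64(0.016620092222100834), np.float64(0.016713957258654086), np.float64(0.017327817575449878)]
```

```bash
cat >> h.py <<'E'
GPSI=-1.2; G=np.array([.5586,.040,.15]); HP=.0187
def RG(): return Rn.from_euler('z',GPSI,degrees=True).as_matrix()
def tcp_in_post(tg,h=.09): t=np.radians(tg); return np.array([0,0,h])+HP*np.array([np.sin(t),0,-np.cos(t)])
def grasp_pose(foot,yaw,tg):
    return np.array(foot)+Rn.from_euler('z',yaw,degrees=True).as_matrix()@tcp_in_post(tg), tool(yaw,tg)[1]
def ins_pose(dy,s,tg,dx=0,ey=0,h=.09):
    """foot s metres below the face of the mouth at gauge y dy; dx, ey: offsets along slope / along y"""
    c,si=np.cos(np.pi/6),.5; P=np.column_stack([[c,0,si],[0,1,0],[-si,0,c]])
    f=np.array([0,dy+ey,0])+P@np.array([dx,0,-s])
    return G+RG()@(f+P@tcp_in_post(tg,h)), tool(GPSI,30+tg)[1]
A=([.4408,-.346,0],-1.); B=([.5842,-.2926,0],-11.4)
E
python3 - <<'E'
from workcell import *
from h import *
for tg in(-10,-15,-20):
    print(tg,"grasp",[[inverse_kinematics((grasp_pose(*p,tg)[0]+[0,0,u]).tolist(),grasp_pose(*p,tg)[1]) is not None for u in(0,.06,.12)] for p in(A,B)],
     "ins",[[inverse_kinematics(ins_pose(dy,s,tg)[0].tolist(),ins_pose(dy,s,tg)[1]) is not None for s in(-.05,-.03,-.01,.01,.03)] for dy in(.07,0)])
d=pickle.load(open("s0.pkl","rb"));print(onz(d["top"],(532,245),.15),onz(d["top"],(404,160),.042))
E
```

```text
-10 grasp [[True, True, True], [True, True, True]] ins [[True, True, True, True, True], [True, True, True, True, True]]
-15 grasp [[True, True, True], [True, True, True]] ins [[True, True, True, True, True], [True, True, True, True, True]]
-20 grasp [[True, True, True], [True, True, True]] ins [[True, True, True, True, True], [True, True, True, True, True]]
[ 0.51961358 -0.46032385  0.15      ] [ 0.72862226 -0.21894096  0.042     ]
```

```bash
cat > pick.py <<'E'
import sys
from workcell import *
from h import *
np.set_printoptions(precision=4,suppress=True)
tg=-12
def pick(post,dy):
    p,o=grasp_pose(*post,tg); up=lambda z:(p+[0,0,z]).tolist()
    move_ptp(up(.10),o); f0=np.array(get_wrist_force())
    move_linear(up(0),rate=.15); wait(.1); print("at grasp",np.array(get_wrist_force())-f0)
    close(); wait(.1); print("opening",get_opening(),get_grasp_force())
    move_linear(up(.03),rate=.1); move_linear(up(.17),rate=.3)
    q,oi=ins_pose(-.17,-.05,tg)
    try: move_linear(q.tolist(),rate=.3,orientation=oi)
    except PlanningError as e: print(e)
    move_linear(ins_pose(dy,-.03,tg)[0].tolist(),rate=.25,orientation=oi)
    wait(.3); s=snapshot("wrist"); t=snapshot("scene"); print(get_time(),get_opening(),get_eef_pos(),get_wrist_force())
    return s,t
E
python3 - <<'E'
from pick import *
s,t=pick(A,.07)
pickle.dump((s,t),open("s4.pkl","wb"))
cv2.imwrite("pics/ia.png",np.hstack([cv2.resize(s["image"][0:400,110:530],(420,400)),cv2.resize(t["image"][100:300,270:450],(360,400))])[:,:,::-1])
E
```

```text
at grasp [-0.2822  0.2826 -0.9827]
opening 0.017113711621673005 58.484163880348206
25.1917 0.017492942355495724 [0.5059 0.1107 0.2363] [-0.3239  0.2289 -1.4454]
```

View pics/ia.png

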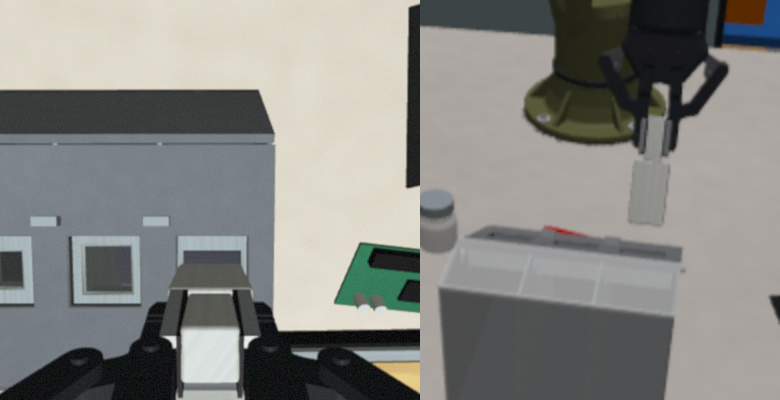

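Post_a hangs straight above the left mouth, its foot near (210,275). Insert with force checks.

```bash
cat > ins.py <<'E'
from pick import *
def insert(dy,offs=((0,0),(.002,0),(-.002,0),(0,.002),(0,-.002),(.003,.002),(-.003,-.002),(.003,-.002),(-.003,.002))):
    n=-tool(GPSI)[0][:,2]
    go=lambda s,a,b,r=.06: move_linear(ins_pose(dy,s,tg,a,b)[0].tolist(),rate=r)
    for a,b in offs:
        go(-.004,a,b); wait(.1); f0=np.array(get_wrist_force()); ok=True
        for s in (.003,.007,.010,.013,.017,.022,.028,.034):
            go(s,a,b,.04); f=np.array(get_wrist_force())-f0
            if f@n>8: ok=False; break
        print((a,b),"s",s,"F",f,"axial",f@n,get_time())
        if ok: return True
        go(.003,a,b)
    return False
def release(dy):
    ungrasp(); wait(.5)
    p=np.array(get_eef_pos()); move_linear((p+[-.01,0,.06]).tolist(),rate=.25); print("t",get_time())
E
python3 - <<'E'
from ins import *
if insert(.07): release(.07)
E
```

```text
(0, 0) s 0.034 F [-0.8737 -0.227  -0.1503] axial 0.3042461417529214 28.075
t 29.6333
```

Run:
```python
from ins import *
s,t=pick(B,0.)
R=RG(); n=-tool(GPSI)[0][:,2]; g=lambda im,p:im[int(p[1])-2:int(p[1])+3,int(p[0])-2:int(p[0])+3].mean((0,1)).round()
for nm,im in(("wrist now",s),("s2",pickle.load(open("s2.pkl","rb"))[0]),("scene now",t),("scene s0",pickle.load(open("s4.pkl","rb"))[1])):
    for k in (-.0085,.02,.05,.07):
        p=proj(im,G+R@[0,.07,0]+n*k); print(nm,k,p.round(),g(im["image"],p) if 2<p[0]<637 and 2<p[1]<477 else None)
```

```text
at grasp [ 0.0192 -0.6149 -0.0401]
opening 0.017311689565676802 58.539512157440186
the arm cannot follow that straight line within its joint ranges
35.7833 0.017474114696402292 [0.5045 0.0409 0.2361] [ 0.336  -0.1854 -1.0354]
wrist now -0.0085 [427. 270.] [47. 48. 48.]
wrist now 0.02 [439. 279.] [50. 51. 51.]
wrist now 0.05 [456. 290.] [145. 155. 156.]
wrist now 0.07 [471. 299.] [119. 126. 133.]
s2 -0.0085 [443. 252.] [37. 37. 39.]
s2 0.02 [455. 252.] [36. 38. 39.]
s2 0.05 [470. 251.] [114. 123. 124.]
s2 0.07 [482. 251.] [ 97. 103. 108.]
scene now -0.0085 [380. 229.] [130. 131. 133.]
scene now 0.02 [382. 216.] [169. 163. 159.]
scene now 0.05 [384. 202.] [171. 165. 160.]
scene now 0.07 [385. 192.] [172. 166. 161.]
scene s0 -0.0085 [380. 229.] [132. 133. 135.]
scene s0 0.02 [382. 216.] [171. 165. 161.]
scene s0 0.05 [384. 202.] [144. 143. 140.]
scene s0 0.07 [385. 192.] [144. 144. 141.]
```

The left mouth's opening is dark again and nothing stands above it, so post_a is down. Now I'll insert post_b.

Run:
```python
from ins import *
if insert(0.): 
    release(0.); t=snapshot("scene"); w=snapshot("wrist"); n=-tool(GPSI)[0][:,2]
    s4=pickle.load(open("s4.pkl","rb"))[1]
    for k in(.02,.05,.07):
        p=proj(t,G+n*k); q=p.astype(int); print(k,q,[im["image"][q[1]-2:q[1]+3,q[0]-2:q[0]+3].mean((0,1)).round() for im in(t,s4)])
    for k in(-.0085,.02):
        q=proj(w,G+n*k).astype(int); print("wrist",k,q,w["image"][q[1]-2:q[1]+3,q[0]-2:q[0]+3].mean((0,1)).round())
    # bays seen from behind: heat sink on mat still bright
    tp=snapshot("top"); q=proj(tp,[.475,.399,.05]).astype(int); print("sink",q,tp["image"][q[1],q[0]])
```

```text
(0, 0) s 0.034 F [-0.2075  0.1853 -0.0124] axial 0.09496724987584512 38.6667
t 40.225
0.02 [348 212] [array([169., 163., 158.]), array([170., 164., 160.])]
0.05 [350 197] [array([171., 165., 161.]), array([173., 167., 162.])]
0.07 [351 188] [array([171., 165., 160.]), array([172., 166., 162.])]
wrist -0.0085 [321 240] [191. 192. 181.]
wrist 0.02 [321 245] [191. 193. 181.]
sink [137 269] [149 153 155]
```

Post_b is no longer above the plate, but its opening looks bright inside. I'll triangulate that patch's depth before handing in.

Run:
```python
from workcell import *
from h import *
np.set_printoptions(precision=4,suppress=True)
_,o=tool(-1.2,10); obs=[]
for y in(.02,.06):
    move_ptp([.50,y,.30],o); wait(.15); s=snapshot("wrist")
    c=proj(s,G+np.array([.004,0,-.0074])).astype(int); r=16
    g=cv2.cvtColor(s["image"],cv2.COLOR_RGB2GRAY)[c[1]-r:c[1]+r,c[0]-r:c[0]+r]
    print(c); print(g[::2,::2])
    m=(g>150).astype(np.uint8); k,l,st,ce=cv2.connectedComponentsWithStats(m)
    print(st[1:].tolist()); 
    if k>1: i=1+np.argmax([-np.hypot(*(ce[j]-r)) for j in range(1,k)]); obs.append((s,ce[i]+c-r)); print("pick",st[i],ce[i])
if len(obs)==2: x,e=tri(obs); print(x,e*1e3)
print(get_time())
```

```text
[346 254]
[[ 61  65  71  71  76  73  81  85  83  87  90  59  55  54  54  59]
 [139 140 145 149 153 151 153 157 157 156 155  98  61  56  58  63]
 [158 153 158 154 161 157 159 158 157 160 156 111  62  59  58  62]
 [153 161 160 160 162 156 158 160 157 159 159 120  54  56  56  56]
 [157 158 156 161 163 160 159 160 158 159 159 134  64  61  56  60]
 [154 158 155 159 161 156 157 157 161 155 158 142  66  58  59  55]
 [153 156 158 161 163 160 157 162 160 158 159 144  67  62  58  60]
 [153 155 159 157 162 162 162 161 157 157 160 141  61  58  60  57]
 [157 160 156 157 163 161 157 159 161 156 162 143  65  59  56  61]
 [154 159 157 158 161 163 159 167 161 161 162 145  74  58  57  53]
 [151 155 160 157 161 162 157 161 161 159 159 149  84  58  56  60]
 [151 159 158 160 162 160 156 162 159 159 157 155  96  55  60  56]
 [152 159 158 158 162 165 156 163 160 157 159 158  99  59  55  57]
 [149 160 159 160 160 164 158 165 161 162 159 159  97  49  57  54]
 [145 157 158 160 160 162 161 162 159 161 159 160  97  60  60  56]
 [146 160 160 161 163 163 163 163 162 160 159 161 102  62  55  58]]
[[0, 2, 23, 30, 6
[... 551 characters left out ...]
 81 156 162 158 159 164 163 158 163 162 160]
 [ 61  57  56  57  59  77 158 158 159 162 165 160 164 163 160 157]
 [ 62  58  59  57  59  78 157 158 159 158 163 166 159 165 160 161]
 [ 59  60  59  57  57  80 157 158 159 158 167 163 163 161 161 162]
 [ 62  55  62  57  58  78 154 159 160 164 163 161 161 164 164 161]
 [ 59  59  61  60  65  79 157 157 160 162 164 164 161 166 164 162]
 [ 55  57  56  59  57  78 157 162 160 162 169 165 161 162 165 164]
 [ 61  58  61  57  58  77 159 162 159 158 166 162 160 161 166 161]
 [ 58  57  61  55  59  81 161 161 162 163 166 166 160 165 163 161]]
[[12, 2, 20, 30, 593]]
pick [ 12   2  20  30 593] [21.575  16.6712]
[0.6151 0.0393 0.0506] 0.03275850341279874
41.4333
```

The patch is at least 30 px tall, too large for the 18 mm stem top near the face, and it triangulates to well below the plate (z about 0.05). So post_b is down in the middle bay. The arm is clear of everything, so I'll hand in.

Run:
```python
from workcell import *
wait(.3); print(get_joint_velocities(),get_time()); print(hand_in())
```

```text
[-0.14270283  0.08309706 -0.12771697 -0.03939764  0.02833652  0.12608558
  0.14960948] 41.7333
the job is handed in; nothing more can be done
None
```

I handed the job in at 41.7 s, with no verdict returned: the heat sink lies flat near the middle of the mat, post_a went through mouth_left and post_b through mouth_mid, each on the first try since the camera showed which opening fits, and image checks put both inside the gauge.

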